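# Press a glued plaque in the cam press

### The arm

A 7-joint arm with a two-finger parallel gripper is mounted at the origin on the work surface. World frame = base frame: x ahead of the robot, y to its left, z up, the work surface at z = 0. Lengths are in m, angles in degrees, forces in N, time in s.
With the tool pointing down it reaches from about 0.425 to 0.95 m from the base axis. Payload 4.7 kg.
Tool frame: the origin (TCP) lies midway between the tips of the shut fingers; the grasp point (between the pads) lies 19 mm behind it; z points along the fingers, y is the line along which they close (so a half turn about z gives the same grasp; the last joint's range is limited). The gripper opens to 85 mm and grips with 20 to 120 N. Pads are 22 mm wide; open, the fingers measure 114 mm over their backs; the gripper's body (76 mm by 85 mm) begins 54 mm behind the grasp point. The pads swing forward as they close: fully open they stand 13 mm farther back than shut.
Start: joints at [66.182, 26.849, -2.785, 87.806, 1.381, 65.374, -4.715], TCP at [0.255, -0.625, 0.231] pointing down, gripper open.
Joint ranges: [-148.3, 148.3], [-19.14, 114.17], [-79.39, 73.82], [5.75, 140.21], [-59.74, 239.74], [12.07, 113.84], [-152.46, 152.46]. Speed limits (degrees/s): [147.25, 147.25, 180, 180, 180, 180, 180].

### API

Orientations are given as [roll, pitch, yaw] about the fixed x, y, z axes, in that order (R = Rz(yaw) Ry(pitch) Rx(roll)).
In Python, from cell import r gives the robot as it stands. The module is installed in compiled form; this text tells all that it offers.
- The arm moves only by the shell command python3 -m jog 'ROWS' [FORCE]. ROWS is JSON, a list that holds one entry, the list of rows, each a list of 7 numbers: the shift along the tool's x, y, z in cm, then the turn, a rotation vector about the tool's x, y, z in degrees, then the finger opening in cm, from 0 to 8.54. In form: [[[x, y, z, wx, wy, wz, claw], ...]]. A call has 1 to 10 rows; each row shifts and turns the commanded pose from where the row before left it, along the tool's axes as they then stand; what a row does not reach is not made up. A row lasts 1/8 s, in which the tool goes at most 62.5 mm and 10.7 degrees, less where a joint would pass 70% of its speed; a pose out of reach is approached as far as the arm can. A call is refused whole if a number of a shift passes 6.25 or a number of a turn 10.7, either way. A call with a gripper value outside its range is refused whole. The fingers move at their own pace and stop on an object; FORCE is the grip in N (left out, the last holds). Time passes only in rows, so rows that do not move let the fingers close. It gives the time, the measured TCP pose, the force, the opening and the grip force at its end, in the units of the state.
- r.read_state(): the state, without advancing time (a new reading comes with each control period).
- r.snapshot(name): name is "scene" or "top"; returns a dict with "pixels" (420x560x3 uint8, red, green, blue), "z_map" (420x560 float32, m along the optical axis (not along the pixel's ray), 0 where there is no reading), "intrinsics" (3x3 intrinsics, pixels), "origin" and "attitude" of the camera in the world. Camera axes: x right, y up, looking along -z (the intrinsics and any distortion apply to the point x, -y, -z); pixel columns grow to the right and rows downward; lengths in m; the calibration is good to about 2 mm. A picture is of the moment at which its call begins.
- r.sign_off(): hands the job in; it is judged then, once.
Trained networks look in a picture, given as the dict that the camera call returned (one of the last four; its "shot" number tells which), for a name from the list of things; names that differ only in an ending like _2 or _b are one class to them, and where a whole thing is asked for, a point or a joint stands for the part that bears it (a point fixed in the world has none). Each returns a list of dicts, best first, with "score" (0 to 1); they miss things now and then, are a little off and sometimes report something else, mostly with a low value. They report only what shows in the picture. A call takes as long as a camera call. They do not tell look-alikes from the thing itself.
- r.find_in(picture, thing): "bbox" ([left, top, right, bottom] in pixels, round what is visible of it).
The state is a dict: "time": time; "joint_pos": joint angles; "joint_vel": joint speeds; "effort": joint torques, N m; "position": TCP position; "tool_rot": TCP orientation; "wrist_force": force on the tool from outside, world axes, zero at the start; "wrist_torque": the same for the moment, N m; "opening": opening from 0.0 (shut) to 1.0 (fully open); "grasp_force": force on a finger pad.
Only numpy, scipy, OpenCV 4.12 (cv2) and the standard library are available. Lean on these libraries where they do the work, as an engineer would, in place of code of your own. Each camera call takes 0.05 s, during which the arm holds its last target. There are 200 camera calls.

### The job

The small press on the craft table is loaded with a glued plaque: first slide its tray fully home under the press head by the handle. Then swing the sprung cam lever at its side up to the point of highest lift, where its arm stands upright, and stay there: the program finishes while the robot is still holding the lever at the top, with the plaque pressed against the pad. Leave the other things on the table where they are.

Things in the scene. Friction and masses are not known exactly. Their poses are not given: they have to be found in the camera images.
- press: Fixed aluminium press, 124 mm high on a base plate 160 mm (x) by 200 mm (y). Origin at the centre of its underside on the table; its x axis points to the rear (away from its tray opening), y to its left seen from the front, z up. Two upright side plates 100 mm long (x from -50 to +50 mm) with their outer faces at y = -91 and +91 mm carry a head plate whose top is at z = 124 mm. The cam lever is outside the side plate on the -y side.
- tray (a joint): How far the tray is pulled out towards the press's -x side, m: 0 is fully home against its stop under the head, 0.09 is fully out. It slides stiffly (about 2 N) and stays where it is left. The tray is a wooden box 104 x 104 x 12 mm (walls 4 mm) whose centre lies on the press's origin axis when home; it rides on a carriage that rises with the cam lever.
- tray_handle (a point): Middle of the tray's handle: a level steel bar 10 mm thick and 60 mm long along the press's y axis, 35 mm in front (-x) of the tray's front face, raised on two slanting end rods, 102 mm above the table while the lever rests. When the tray is home it is at x = -87 mm, y = 0 in the press frame. Free space all round it.
- plaque_center (a point): Centre of the plaque, a plain 60 (along the press's x) x 90 x 12 mm plaster board with a flower relief, lying loose in the tray with its top 4 mm above the tray's rim. It has up to 18 mm of play to front and rear in the tray and may lie off centre by that much; it rides along with the tray.
- pad: Cork pressing pad, 84 x 84 x 10 mm, spring-loaded under the press head (underside 95.5 mm above the table); origin on the table under the pad's centre, at the press's origin. The plaque meets it when lifted about 5.5 mm and pushes it about 2.4 mm further at the highest lift, against about 11 N.
- lever (a joint): Angle of the cam lever, rad: 0 is its rest stop, with the arm pointing to the press's -x side and 20 degrees above level; it grows as the handle swings up and over towards +x. 1.22 is upright and the highest lift (about 8 mm); beyond that the carriage sinks again; 1.75 is the far stop. A spring (0.25 to 0.35 N m, about 3 N at the handle) always drives it back to 0, so it falls back when let go.
- lever_grip (a point): Middle of the lever's handle: a round black bar 18 mm thick and 60 mm long, along the press's y axis (parallel to the lever's shaft), sticking out sideways from the end of the arm, free all round over its outer 50 mm. It moves on a circle of 120 mm radius about lever_axis in the press's x-z plane: 91 mm above the table at rest, 170 mm when upright. It is 142 mm to the -y side of the press's middle plane; its own axes turn with the lever.
- lever_axis (a point): Point on the lever's shaft axis (along the press's y axis), 50 mm above the table, beside lever_grip: x = 0, y = -142 mm in the press frame.
- spare_plaque_center (a point): Bystander: centre of a second plaque, 60 x 90 x 12 mm, flat on the table to the +y side of the tray.
- glue: Bystander: white glue bottle, 52 mm across, 140 mm high, on the +y side of the press; origin at its underside.
- brush_pot: Bystander: white plaster pot 64 mm across and 110 mm high with three brushes up to 190 mm, just behind the press; origin at its underside.
- paint_cup: Bystander: small open white cup, 60 mm across, 45 mm high, behind the lever's side of the press; origin at its underside.
- flowerpot: Bystander: white plaster flowerpot, 106 mm across, 110 mm high, on the robot's right; origin at its underside.
- dish: Bystander: shallow white plate, 150 mm across, 20 mm high, on the robot's left; origin at its underside.
- eraser: Bystander: eraser 55 x 24 x 14 mm, on the robot's right; origin at its underside.
Not all that is in view belongs to the job. Leave any brown look-alike of the part that bears plaque_center alone.

How it is judged:
By the outcome, as a careful person would: the job done as asked, in the order asked, and still so for the second after the job is handed in, while the arm keeps its last pose, push and grip.
It also fails if it takes over 45 s, if anything falls off the work surface, if the arm or the gripper's body presses on something with over 40 N, if the wrist force passes 120 N, or if a joint passes its speed limit or range.

## Working session

There is one attempt and no reset: what is moved stays moved. The work goes in short steps, Python scripts to look and compute and a shell command to move; the robot and the scene stay as the last step left them, time stands still between calls to the robot, and variables do not carry over. Pictures are saved under pics/ and viewed, at most 10 in all, crops included, and the job is handed in when it is done.

```bash
mkdir -p pics; cat > h.py <<'E'
import numpy as np, cv2, pickle
from cell import r
def px2w(p,u,v,d=None):
    K=np.array(p["intrinsics"]); z=float(p["z_map"][int(round(v)),int(round(u))]) if d is None else d
    c=np.array([(u-K[0,2])/K[0,0]*z, -(v-K[1,2])/K[1,1]*z, -z])
    return R(p)@c+np.array(p["origin"])
def R(p):
    a=np.array(p["attitude"])
    if a.shape==(3,3): return a
    from scipy.spatial.transform import Rotation as Q
    return Q.from_euler("xyz",a,degrees=True).as_matrix() if a.size==3 else Q.from_quat(a).as_matrix()
def cloud(p):
    K=np.array(p["intrinsics"]); z=p["z_map"]; v,u=np.mgrid[:z.shape[0],:z.shape[1]]
    c=np.stack([(u-K[0,2])/K[0,0]*z,-(v-K[1,2])/K[1,1]*z,-z],-1)
    return c@R(p).T+np.array(p["origin"])
E
python3 - <<'E'
from h import *
for n in ("scene","top"):
    p=r.snapshot(n); cv2.imwrite(f"pics/{n}0.png",p["pixels"][:,:,::-1]); pickle.dump(p,open(n+".pkl","wb"))
    print(n,p["origin"],p["attitude"],p["intrinsics"],[k for k in p])
    for t in ("press","tray_handle","plaque_center","lever_grip","tray","spare_plaque_center"):
        for f in r.find_in(p,t)[:3]:
            b=f["bbox"]; u,v=(b[0]+b[2])/2,(b[1]+b[3])/2
            print(t,np.round(b),round(f["score"],2),np.round(px2w(p,u,v),3))
E
```

```text
scene [ 1.53284734 -0.2223236   0.83633928] [53.40245514 -0.59550185 78.44271832] [[404.30992376   0.         275.23236428]
 [  0.         404.30992376 216.03817098]
 [  0.           0.           1.        ]] ['pixels', 'z_map', 'intrinsics', 'origin', 'attitude', 'shot']
press [209. 199. 317. 278.] 0.97 [ 0.684 -0.075  0.119]
press [273. 238. 300. 246.] 0.33 [0.648 0.001 0.066]
press [249. 198. 283. 220.] 0.27 [ 0.379 -0.011 -0.003]
tray_handle [249. 198. 281. 222.] 0.67 [ 0.383 -0.016 -0.003]
plaque_center [201. 264. 231. 290.] 0.57 [ 0.701 -0.215  0.012]
lever_grip [212. 221. 308. 260.] 0.6 [ 0.695 -0.086  0.122]
spare_plaque_center [311. 214. 332. 231.] 0.66 [0.503 0.157 0.005]
top [ 0.50657114 -0.01794176  1.15585815] [  2.28072988   0.78786999 -91.34182628] [[403.74719793   0.         269.66000412]
 [  0.         403.74719793 213.56727454]
 [  0.           0.           1.        ]] ['pixels', 'z_map', 'intrinsics', 'origin', 'attitude', 'shot']
press [232. 154. 347. 244.] 0.88 [ 0.587 -0.058  0.089]
press [194. 179. 221. 197.] 0.48 [0.62  0.156 0.107]
press [263. 200. 299. 221.] 0.24 [ 0.556 -0.035  0.089]
tray_handle [260. 196. 306. 249.] 0.86 [ 0.526 -0.04   0.075]
plaque_center [329. 150. 356. 188.] 0.92 [ 0.674 -0.215  0.008]
plaque_center [269. 244. 308. 267.] 0.89 [ 0.432 -0.054  0.015]
plaque_center [261. 199. 298. 221.] 0.65 [ 0.558 -0.031  0.09 ]
lever_grip [306. 172. 349. 219.] 0.88 [ 0.601 -0.17   0.   ]
tray [258. 201. 304. 249.] 0.96 [ 0.519 -0.034  0.075]
tray [235. 154. 348. 244.] 0.29 [ 0.586 -0.062  0.093]
spare_plaque_center [196. 220. 236. 249.] 0.86 [0.498 0.149 0.012]
```

```bash
python3 - <<'E'
from h import *
p=pickle.load(open("top.pkl","rb"))
c=p["pixels"][130:280,180:380,::-1]; cv2.imwrite("pics/topcrop.png",cv2.resize(c,None,fx=4,fy=4,interpolation=cv2.INTER_CUBIC))
P=cloud(p); 
m=(abs(P[...,2]-.124)<.006)&(abs(P[...,0]-.65)<.15)&(abs(P[...,1]+.05)<.13)
print(m.sum(), cv2.minAreaRect(P[m][:,:2].astype(np.float32)), np.median(P[m],0))
E
```

```text
2704 ((0.6687761545181274, -0.007314644753932953), (0.1785205453634262, 0.1820496916770935), 12.583450317382812) [ 0.63032002 -0.01588907  0.12278374]
```

View pics/topcrop.png

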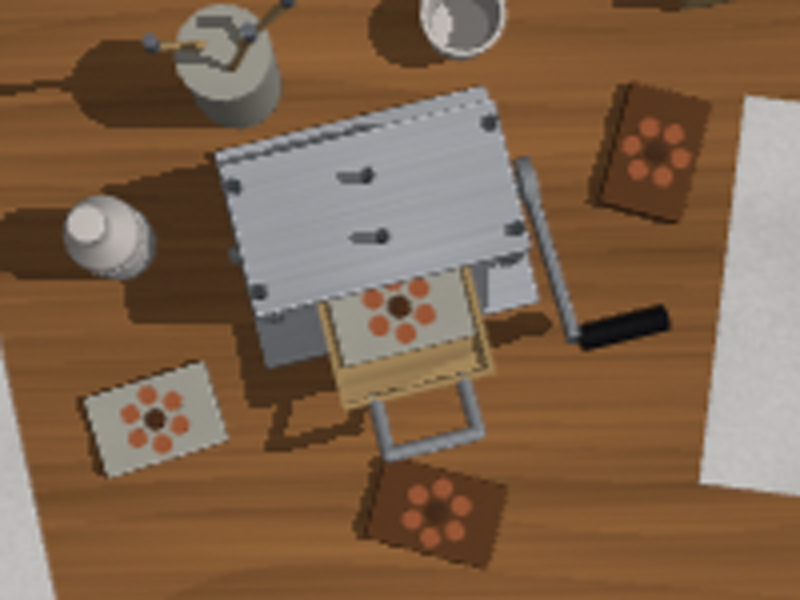

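View pics/scene0.png

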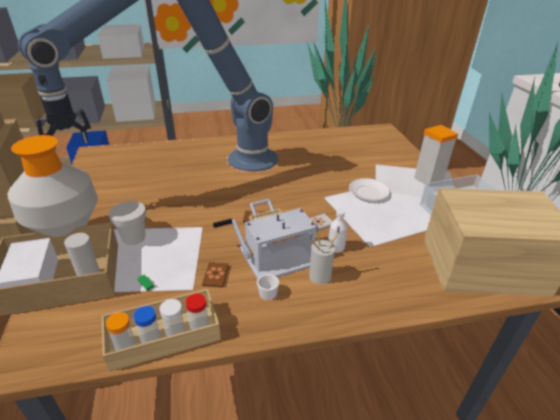

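The top crop shows the press at crop (375,200), its tray pulled out with the cream plaque at (400,320) and the handle bar from (385,455) to (480,432). The lever's black handle runs from (580,342) to (668,318).

Possible mix-ups for the plaque (full-image px):
- cream plaque in the tray, (280,210): this is the one
- brown look-alike in front, (289,258)
- brown look-alike at right, (344,168)
- spare cream plaque, (218,235)

The only handle bars are the tray's at (288,241) and the lever's at (336,212).

```bash
python3 - <<'E'
from h import *
p=pickle.load(open("top.pkl","rb"))
K=np.array(p["intrinsics"])
def at(cu,cv,z):
    u,v=180+(cu+.5)/4-.5,130+(cv+.5)/4-.5
    d=R(p)@np.array([(u-K[0,2])/K[0,0],-(v-K[1,2])/K[1,1],-1]); o=np.array(p["origin"])
    return o+d*(z-o[2])/d[2]
for n,a,b,z in (("bar",(385,455),(482,433),.107),("grip",(582,340),(668,317),.1),("headfront",(258,315),(530,248),.124),("headrear",(218,155),(488,90),.124),("traywall",(347,403),(493,370),.082)):
    A,B=at(*a,z),at(*b,z); d=B-A; print(n,A.round(3),B.round(3),((A+B)/2).round(3),round(np.hypot(*d[:2]),3),np.degrees(np.arctan2(d[0],-d[1])).round(1))
P=cloud(p)
m=np.zeros(P.shape[:2],bool); m[140:215,230:320]=1
m&=(abs(P[...,2]-.124)<.006)
print(cv2.minAreaRect(P[m][:,:2].astype(np.float32)))
s=r.read_state(); print({k:np.round(v,3) for k,v in s.items()})
E
```

```text
bar [ 0.471 -0.019  0.107] [ 0.484 -0.082  0.107] [ 0.477 -0.05   0.107] 0.064 11.4
grip [ 0.543 -0.149  0.1  ] [ 0.556 -0.206  0.1  ] [ 0.55  -0.177  0.1  ] 0.058 13.6
headfront [0.563 0.06  0.124] [ 0.602 -0.115  0.124] [ 0.582 -0.027  0.124] 0.179 12.5
headrear [0.667 0.084 0.124] [ 0.704 -0.091  0.124] [ 0.685 -0.003  0.124] 0.179 12.1
traywall [0.505 0.006 0.082] [ 0.525 -0.092  0.082] [ 0.515 -0.043  0.082] 0.099 11.4
((0.6621637940406799, -0.008731909096240997), (0.1649959683418274, 0.18216440081596375), 12.583451271057129)
{'time': np.float64(0.7), 'joint_pos': array([66.182, 26.846, -2.784, 87.805,  1.381, 65.372, -4.717]), 'joint_vel': array([ 0.013, -0.008, -0.099, -0.024,  0.054,  0.047, -0.034]), 'effort': array([-0.0000e+00, -5.1001e+01, -4.6000e-02, -2.3796e+01,  1.1000e-02,
        1.0000e-03,  0.0000e+00]), 'position': array([ 0.255, -0.625,  0.231]), 'tool_rot': array([ 1.79989e+02, -2.00000e-03,  2.21610e+01]), 'wrist_force': array([-0.637, -0.637, -0.395]), 'wrist_torque': array([ 0.036, -0.038, -0.005]), 'grasp_force': np.float64(0.0), 'opening': np.float64(0.999)}
```

```bash
python3 -m jog '[[[3.89,-4.55,0,0,0,0,0],[3.89,-4.55,0,0,0,0,0],[3.89,-4.55,0,0,0,0,0],[3.89,-4.55,0,0,0,0,0],[3.89,-4.55,0,0,0,0,0],[3.89,-4.55,0,0,0,0,0],[3.89,-4.55,0,0,0,0,0],[3.89,-4.55,0,0,0,0,0],[3.89,-4.55,0,0,0,0,0],[3.89,-4.55,0,0,0,0,0]]]'
python3 -m jog '[[[0,0,0,0,0,-10.05,0],[0,0,0,0,0,-10.05,0],[0,0,0,0,0,-10.05,0],[0,0,0,0,0,-10.05,0],[0,0,0,0,0,-10.05,0],[0,0,0,0,0,-10.05,0],[0,0,0,0,0,-10.05,0],[0,0,0,0,0,-10.05,0]]]'
```

```text
time: 1.95
position: [0.4438, -0.0553, 0.2319]
tool_rot: [179.9, -0.1, 22.1]
wrist_force: [0.3, -1.0, 0.1]
opening: 0.001
grasp_force: 0.0
time: 2.95
position: [0.4433, -0.057, 0.2315]
tool_rot: [180.0, 0.0, 102.9]
wrist_force: [-0.6, 0.7, 0.4]
opening: -0.0
grasp_force: 0.0
```

```bash
python3 -m jog '[[[0,0,4.9,0,0,0,0],[0,0,4.9,0,0,0,0],[0,0,4.9,0,0,0,0],[0,0,0,0,0,0,0]]]'
python3 - <<'E'
from h import *
p=r.snapshot("top"); cv2.imwrite("pics/t1.png",cv2.resize(p["pixels"][150:280,220:360,::-1],None,fx=4,fy=4,interpolation=cv2.INTER_CUBIC))
E
```

```text
time: 3.45
position: [0.4407, -0.0567, 0.082]
tool_rot: [-179.6, -0.2, 102.6]
wrist_force: [0.4, 0.3, 1.2]
opening: 0.004
grasp_force: 0.0
```

View pics/t1.png

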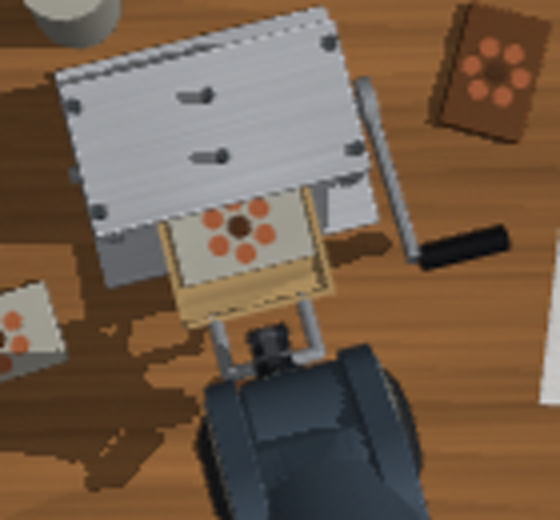

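The crop shows the shut fingers in front of the handle bar at crop (268,360), between its end rods. The lever handle at (465,248) is clear, so I push.

```bash
python3 -m jog '[[[0,0.8,0,0,0,0,0],[0,0.8,0,0,0,0,0],[0,0.8,0,0,0,0,0],[0,0.8,0,0,0,0,0]]]'; python3 -m jog '[[[0,0.8,0,0,0,0,0],[0,0.8,0,0,0,0,0],[0,0.8,0,0,0,0,0],[0,0.8,0,0,0,0,0],[0,0.8,0,0,0,0,0]]]'
python3 - <<'E'
from h import *
p=r.snapshot("top"); cv2.imwrite("pics/t2.png",cv2.resize(p["pixels"][150:280,220:360,::-1],None,fx=4,fy=4,interpolation=cv2.INTER_CUBIC))
E
```

```text
time: 4.0
position: [0.4752, -0.0501, 0.0848]
tool_rot: [180.0, 0.0, 102.5]
wrist_force: [-1.9, -0.8, 0.3]
opening: -0.002
grasp_force: 0.9
time: 4.62
position: [0.514, -0.0413, 0.0843]
tool_rot: [-180.0, 0.0, 102.6]
wrist_force: [-0.9, -1.2, 1.4]
opening: -0.003
grasp_force: 0.9
```

View pics/t2.png

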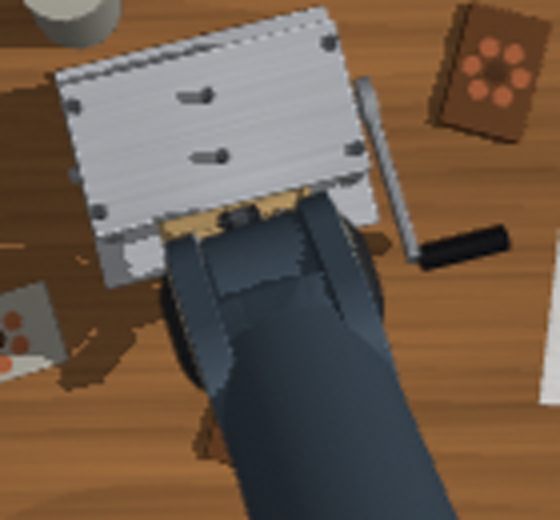

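The tray is nearly in: its front edge is at crop (240,205), just ahead of the head. I finish in small steps and watch the force.

```bash
python3 -m jog '[[[0,0.3,0,0,0,0,0],[0,0.3,0,0,0,0,0],[0,0.3,0,0,0,0,0],[0,0.3,0,0,0,0,0]]]'; python3 -m jog '[[[0,0.2,0,0,0,0,0],[0,0.2,0,0,0,0,0]]]'; python3 -m jog '[[[0,0.2,0,0,0,0,0],[0,0,0,0,0,0,0]]]'
```

```text
time: 5.18
position: [0.5253, -0.0386, 0.0843]
tool_rot: [-180.0, -0.0, 102.6]
wrist_force: [-1.4, 0.1, 0.0]
opening: 0.001
grasp_force: 0.8
time: 5.42
position: [0.5267, -0.0383, 0.084]
tool_rot: [-179.7, 0.0, 102.5]
wrist_force: [-9.8, -1.5, 7.5]
opening: -0.002
grasp_force: 5.0
time: 5.68
position: [0.5268, -0.0384, 0.0837]
tool_rot: [-179.4, 0.0, 102.5]
wrist_force: [-11.6, -1.0, 9.1]
opening: -0.002
grasp_force: 5.9
```

```bash
python3 -m jog '[[[0,-1,0,0,0,0,0],[0,-1.2,0,0,0,0,0],[0,0,-5,0,0,0,4],[0,0,-5,0,0,0,8.5],[4,-4,-2,0,0,0,8.5],[4,-4,0,0,0,0,8.5],[0,0,0,0,0,0,8.5]]]'
python3 - <<'E'
from h import *
p=r.snapshot("top"); pickle.dump(p,open("t3.pkl","wb")); cv2.imwrite("pics/t3.png",cv2.resize(p["pixels"][150:280,220:360,::-1],None,fx=4,fy=4,interpolation=cv2.INTER_CUBIC))
E
```

```text
time: 6.55
position: [0.4111, 0.02, 0.2045]
tool_rot: [-180.0, 0.1, 102.8]
wrist_force: [0.6, -0.6, 0.1]
opening: 0.996
grasp_force: 0.0
```

View pics/t3.png

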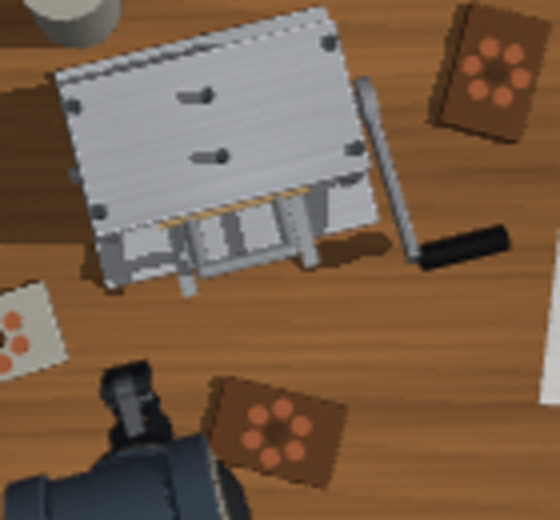

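```bash
python3 - <<'E'
from h import *
p=pickle.load(open("t3.pkl","rb"))
cv2.imwrite("pics/t3b.png",cv2.resize(p["pixels"][195:235,240:320,::-1],None,fx=10,fy=10,interpolation=cv2.INTER_NEAREST))
P=cloud(p); o=np.array([.634,-.015]); a=np.radians(12.5); M=np.array([[np.cos(a),np.sin(a)],[-np.sin(a),np.cos(a)]])
q=(P[...,:2]-o)@M.T
for v in range(203,226,2): print(v,[(round(q[v,u,0]*1e3),round(q[v,u,1]*1e3),round(P[v,u,2]*1e3)) for u in (268,275,282,289,296)])
m=(abs(q[...,1])<.035)&(q[...,0]<-.07)&(q[...,0]>-.13)&(abs(P[...,2]-.102)<.008)
print(m.sum(),q[m].mean(0),P[m].mean(0))
E
```

```text
203 [(-52, 26, 88), (-55, 8, 71), (-56, -12, 10), (-65, -28, 90), (-69, -47, 72)]
205 [(-57, 28, 86), (-57, 9, 12), (-61, -11, 5), (-71, -26, 91), (-74, -45, 73)]
207 [(-62, 29, 90), (-63, 10, 12), (-67, -9, 11), (-72, -29, 9), (-79, -44, 69)]
209 [(-68, 30, 91), (-68, 11, 9), (-73, -8, 7), (-78, -27, 13), (-85, -43, 72)]
211 [(-73, 31, 99), (-74, 13, 12), (-78, -7, 10), (-87, -22, 106), (-90, -42, 70)]
213 [(-78, 33, 98), (-79, 14, 12), (-87, -3, 106), (-92, -20, 106), (-95, -40, 72)]
215 [(-84, 34, 104), (-88, 16, 105), (-92, -2, 106), (-94, -24, 0), (-100, -39, 71)]
217 [(-85, 36, 0), (-93, 17, 105), (-95, -3, -1), (-99, -22, 0), (-104, -42, 1)]
219 [(-90, 37, -1), (-95, 18, -2), (-100, -1, -1), (-105, -21, 0), (-110, -40, -2)]
221 [(-98, 38, 72), (-101, 19, 0), (-106, 0, 2), (-110, -20, -3), (-115, -39, -3)]
223 [(-103, 39, 75), (-106, 21, -2), (-111, 1, -1), (-116, -18, 4), (-121, -37, 2)]
225 [(-107, 42, 3), (-112, 22, 2), (-117, 3, -1), (-122, -17, 1), (-126, -36, -3)]
142 [-0.08723817  0.00039172] [ 0.54874494 -0.03349936  0.10314935]
```

View pics/t3b.png

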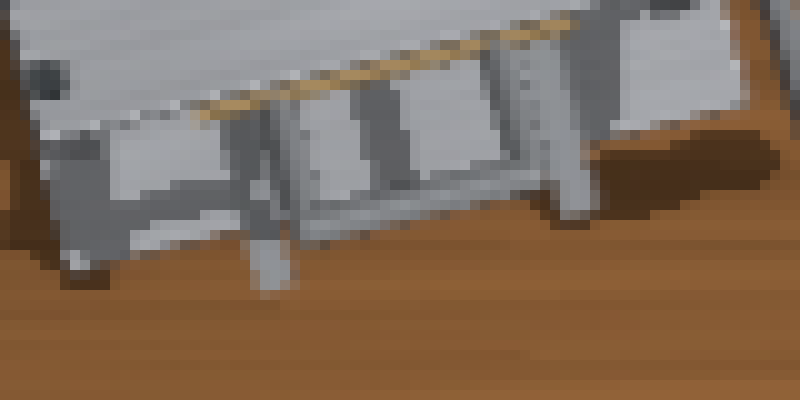

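The tray bar now sits at about x = -88 mm in the press frame, crop (420,200). Only a thin tray edge shows at (390,70), and the force rose from 2 N to 12 N at the stop, so the tray is home. Next I go to the lever handle.

```bash
python3 -m jog '[[[-4.58,1.92,0,0,0,0,7],[-4.58,1.92,0,0,0,0,7],[-4.58,1.92,0,0,0,0,7],[-4.58,1.92,0,0,0,0,7],[-4.58,1.92,0,0,0,0,7],[0,0,4,0,0,0,7],[0,0,3.4,0,0,0,7],[0,0,0,0,0,0,7]]]'
python3 - <<'E'
from h import *
s=r.read_state(); print(np.round(s["position"],4))
p=r.snapshot("scene"); cv2.imwrite("pics/s1.png",cv2.resize(p["pixels"][170:290,180:330,::-1],None,fx=5,fy=5,interpolation=cv2.INTER_CUBIC))
P=cloud(p); o=np.array([.634,-.015]); a=np.radians(12.5); M=np.array([[np.cos(a),np.sin(a)],[-np.sin(a),np.cos(a)]])
q=(P[...,:2]-o)@M.T
m=(q[...,1]<-.115)&(q[...,1]>-.175)&(abs(q[...,0]+.113)<.025)&(abs(P[...,2]-.091)<.013)
print(m.sum(),np.median(q[m],0),np.percentile(q[m],[2,98],axis=0),np.percentile(P[m][:,2],[5,50,95]))
E
```

```text
time: 7.6
position: [0.5562, -0.1851, 0.1272]
tool_rot: [-179.7, -0.2, 102.5]
wrist_force: [-0.3, -0.3, 0.0]
opening: 0.821
grasp_force: 0.0
[ 0.5562 -0.1851  0.1272]
101 [-0.10831078 -0.14480338] [[-0.1173307  -0.16944097]
 [-0.1041846  -0.11537913]] [0.08226035 0.09239943 0.09730962]
```

View pics/s1.png

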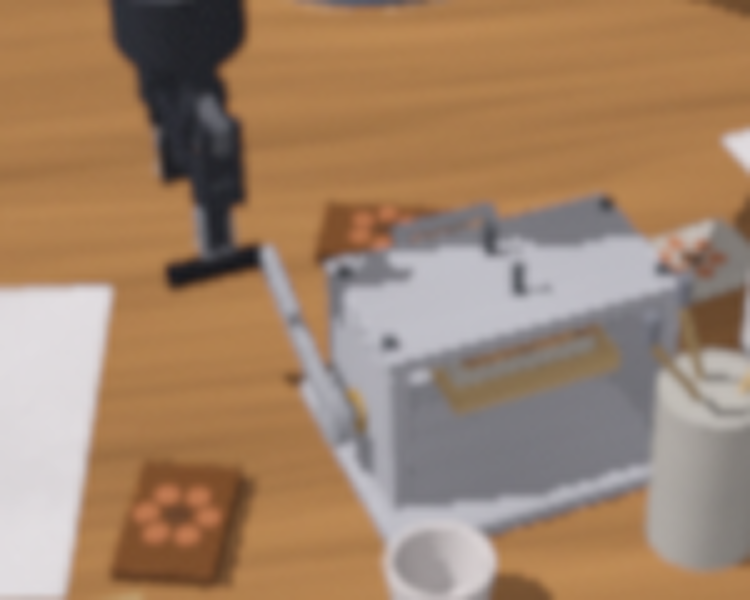

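The scene crop shows the open fingers over the black lever handle at (215,265). The tray is inside the press at (530,365). I descend and grip.

```bash
python3 -m jog '[[[0.3,0,3,0,0,0,7],[0,0,2.7,0,0,0,7],[0,0,0,0,0,0,7]]]'; python3 -m jog '[[[0,0,0,0,0,0,0.5],[0,0,0,0,0,0,0.5],[0,0,0,0,0,0,0.5],[0,0,0,0,0,0,0.5],[0,0,0,0,0,0,0.5],[0,0,0,0,0,0,0.5]]]' 40
```

```text
time: 8.02
position: [0.5571, -0.1816, 0.0733]
tool_rot: [-180.0, -0.0, 102.5]
wrist_force: [0.0, -0.1, 0.1]
opening: 0.82
grasp_force: 0.0
time: 8.78
position: [0.5511, -0.1833, 0.074]
tool_rot: [-179.3, 0.0, 102.4]
wrist_force: [-13.0, -1.0, 13.0]
opening: 0.2
grasp_force: 38.7
```

```bash
python3 -m jog '[[[0,-0.5,0,0,0,0,0.5],[0,0,0,0,0,0,0.5]]]' 25; python3 -m jog '[[[0,0.59,-1.35,0,0,0,0.5],[0,0.74,-1.26,0,0,0,0.5],[0,0.89,-1.16,0,0,0,0.5]]]'
```

```text
time: 9.02
position: [0.5511, -0.1833, 0.0742]
tool_rot: [-179.9, 0.1, 102.5]
wrist_force: [-5.5, -1.3, 6.0]
opening: 0.193
grasp_force: 38.1
time: 9.4
position: [0.569, -0.1793, 0.1102]
tool_rot: [-179.3, -0.1, 102.5]
wrist_force: [-11.2, -4.5, 1.2]
opening: 0.196
grasp_force: 35.3
```

```bash
python3 -m jog '[[[0,0.8,-1.05,0,0,0,0.5],[0,1.0,-0.91,0,0,0,0.5],[0,1.25,-0.77,0,0,0,0.5]]]' 20; python3 -m jog '[[[0,1.33,-0.6,0,0,0,0.5],[0,1.4,-0.44,0,0,0,0.5]]]'
python3 - <<'E'
from h import *
p=r.snapshot("scene"); cv2.imwrite("pics/s2.png",cv2.resize(p["pixels"][150:290,180:330,::-1],None,fx=4,fy=4,interpolation=cv2.INTER_CUBIC))
E
```

```text
time: 9.78
position: [0.597, -0.1732, 0.1391]
tool_rot: [-179.0, -0.0, 102.4]
wrist_force: [-21.3, -3.4, 18.2]
opening: 0.194
grasp_force: 34.8
time: 10.02
position: [0.6286, -0.1662, 0.1516]
tool_rot: [-179.7, 0.1, 102.5]
wrist_force: [-8.5, -2.0, 9.8]
opening: 0.195
grasp_force: 36.0
```

View pics/s2.png

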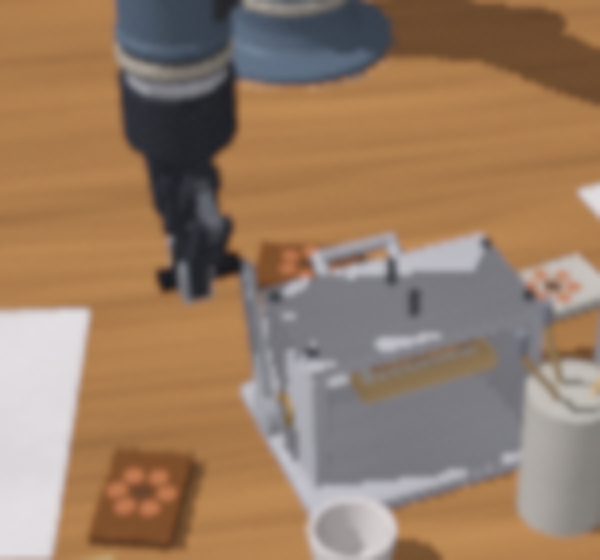

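The lever arm is close to upright, held by the fingers at crop (195,275), and nothing else has been disturbed. About 33 mm of travel is left.

```bash
python3 -m jog '[[[0,1.1,-0.35,0,0,0,0.5],[0,1.1,-0.15,0,0,0,0.5],[0,1.0,0,0,0,0,0.5],[0,0,0,0,0,0,0.5],[0,0,0,0,0,0,0.5]]]'
python3 - <<'E'
from h import *
p=r.snapshot("scene"); cv2.imwrite("pics/s3.png",cv2.resize(p["pixels"][150:290,180:330,::-1],None,fx=4,fy=4,interpolation=cv2.INTER_CUBIC))
P=cloud(p); o=np.array([.634,-.015]); a=np.radians(12.5); M=np.array([[np.cos(a),np.sin(a)],[-np.sin(a),np.cos(a)]])
q=(P[...,:2]-o)@M.T
for z in range(50,175,10):
    m=(q[...,1]<-.094)&(q[...,1]>-.116)&(abs(q[...,0])<.06)&(abs(P[...,2]-z/1e3)<.005)
    if m.sum(): print(z,m.sum(),np.round(np.median(q[m],0),4))
E
```

```text
time: 10.7
position: [0.6622, -0.1587, 0.1555]
tool_rot: [179.9, 0.1, 102.5]
wrist_force: [-3.4, -1.6, 5.4]
opening: 0.192
grasp_force: 36.3
50 28 [ 0.0052 -0.1086]
60 23 [ 0.0084 -0.1099]
70 11 [ 0.0073 -0.1102]
80 12 [ 0.0063 -0.1091]
90 12 [ 0.0026 -0.1101]
100 14 [ 0.0064 -0.1088]
110 15 [ 0.0055 -0.1096]
120 9 [ 0.0038 -0.1097]
130 13 [ 0.007  -0.1097]
140 10 [ 0.0054 -0.11  ]
150 10 [ 0.0069 -0.1099]
160 11 [ 0.0074 -0.1087]
170 17 [ 0.003  -0.1106]
```

View pics/s3.png

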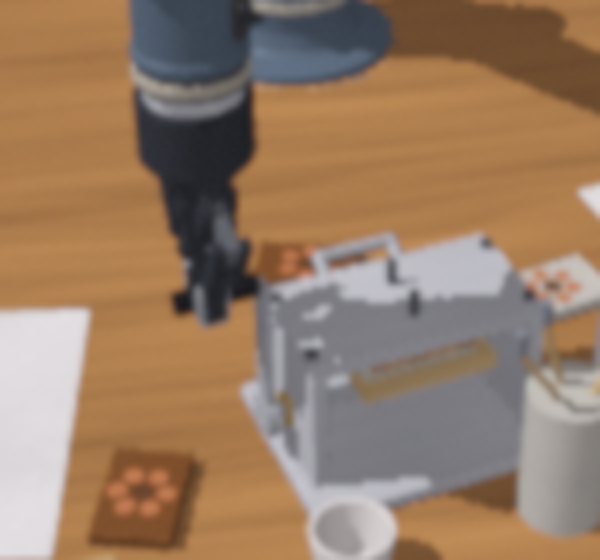

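The lever arm stands upright: its face is at a constant x of about 5 mm from z = 50 to 170 mm. The gripper holds it at crop (210,295), and the tray is home. I hand in.

```bash
python3 -c "
from cell import r; s=r.read_state(); print(s['position'],s['grasp_force']); print(r.sign_off())"
```

```text
[ 0.66219599 -0.1587177   0.15550352] 36.336894035339355
the job is handed in; nothing more can be done
None
```

The job is handed in: the tray was pushed home to its stop first, and the robot is still holding the cam lever upright; I didn't check the plaque against the pad directly, and no verdict came back.

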